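Roll the two rolling pins home into their stand's end notches

TASK

The baking is over: put the two rolling pins away on their wooden stand. Bring each one out of its shallow dips near the middle into the pair of deep V notches at its own end of the stand, so that its handles sit right down in the notches and it lies level and still; it is easiest to push it and let it roll along the rails. Do not let a pin fall off the rails, and leave the things around the stand where they are.

Things in the scene. Friction and masses are not known exactly. Their poses are not given: they have to be found in the camera images.
- stand: Fixed wooden stand. Origin: centre of underside. Base 168 (x) x 300 (y) x 10 mm. Two 18 mm rails along y at x = +-75, flat tops 50 mm up, ends open at y = +-150. Both have shallow dips (16 wide, 3 deep) at y = +-55 and deep 90 degree V notches (24 wide, 12 deep) at y = +-125. Pin axis height: 60 on the flats, 58 in dips, 52 in notches. +y is roughly the robot's left.
- pin_left: Light wooden rolling pin, 200 mm long, 0.16 kg: barrel 44 mm diameter x 120 mm, at each end a handle 20 mm diameter x 40 mm. Origin at its middle, on its axis; x runs along the pin, y and z turn as it rolls. Starts in the shallow dips on the left (+y) side of the stand's middle, handles on the rails, barrel between them.
- pin_right: Light wooden rolling pin, 200 mm long, 0.16 kg: barrel 44 mm diameter x 120 mm, at each end a handle 20 mm diameter x 40 mm. Origin at its middle, on its axis; x runs along the pin, y and z turn as it rolls. Starts in the shallow dips on the right (-y) side of the stand's middle, handles on the rails, barrel between them.
- notch_left (a point): Centre point of a pin's axis when the pin is properly seated in the pair of deep V notches at the stand's left (+y) end: 52 mm above the table, midway between the rails.
- notch_right (a point): Centre point of a pin's axis when the pin is properly seated in the pair of deep V notches at the stand's right (-y) end: 52 mm above the table, midway between the rails.
- biscuit: Bystander: a round biscuit 46 mm diameter, 8 mm thick, lying on the stand's base board (10 mm up) about midway between the pins. Origin: centre of its underside.
- cutter: Bystander: steel ring cutter, 64 mm diameter, 35 mm high, beyond the stand's far side. Origin: centre of its underside.
- sprinkles: Bystander: small jar, 56 mm diameter, 75 mm high, beyond the stand's far side. Origin: centre of its underside.
- scraper: Bystander: flat dough scraper about 110 x 120 mm, 16 mm high, lying near the left end of the robot's side. Origin: on the table under its blade.
- spatula: Bystander: spatula 200 mm long, lying on the table to the right of the robot.
- mug: Bystander: white mug 80 mm diameter, 90 mm high, at the right. Origin: centre of its underside.

How it is judged:
By the outcome, as a careful person would: the job done as asked, in the order asked, and still so for the second after the job is handed in, with the robot touching nothing.
It also fails if it takes over 48 s, if anything falls off the work surface, if the arm or the gripper's body presses on something with over 40 N, if the wrist force passes 120 N, or if a joint passes its speed limit or range.

ROBOT

A 6-joint arm with a two-finger parallel gripper is mounted at the origin on the work surface. World frame = base frame: x ahead of the robot, y to its left, z up, the work surface at z = 0. Lengths are in mm, angles in degrees, forces in N, time in s.
With the tool pointing down it reaches from about 350 to 775 mm from the base axis. Payload 5.5 kg.
Tool frame: the origin (TCP) lies on the front face of the gripper's body, between the roots of the fingers; the fingertips stand 73 mm ahead of it and the grasp point (between the pads) lies 54 mm ahead of it (manip.grasp_offset is the distance from the TCP to the grasp point, in mm); z points along the fingers, y is the line along which they close (so a half turn about z gives the same grasp; the last joint's range is limited). The gripper opens to 85 mm and grips with 20 to 120 N. Pads are 22 mm wide; open, the fingers measure 114 mm over their backs; the gripper's body (76 mm by 85 mm) begins 54 mm behind the grasp point. The pads swing forward as they close: fully open they stand 13 mm farther back than shut.
Start: joints at [-78.53, 17.945, 2.641, 74.691, 0, 82.002], TCP at [191.642, -542.16, 303.923] pointing down, gripper open.
Joint ranges: [-158.12, 158.12], [-49.38, 96.58], [-58.88, 72.47], [-126.05, 133.96], [-84.25, 85.87], [-180, 180]. Speed limits (degrees/s): [147.25, 147.25, 180, 180, 180, 180].

INTERFACE

Orientations are given as a 3x3 rotation matrix whose columns are the frame's x, y, z axes.
In Python, from plant import manip gives the robot as it stands. Calls block until the motion is done:
- manip.movep(position, orientation): joint-space move of the TCP to a pose.
- manip.move_straight(position, vel=150, rot=None): straight line of the TCP; rot=None keeps the orientation; vel is the mean speed in mm/s.
- manip.goto_joints(angles): joint-space move.
- manip.set_gripper(opening, force=None): finger opening in mm; force is the grip in N (None keeps the last); returns when the fingers have stopped.
- manip.wait(seconds).
- manip.inverse_kinematics(position, orientation): joint angles nearest the present ones, or None.
- manip.sense(): the state.
- manip.camera(name): name is "scene" or "side" or "wrist"; returns a dict with "img" (400x640x3 uint8, red, green, blue), "vfov" (degrees; the focal length in pixels is half the picture's height over the tangent of half this angle, whatever the lens; pixels are square), "cx", "cy" (the principal point, pixels), "T" (4x4, takes a point from camera to world coordinates). Camera axes: x right, y down, z forward; pixel columns grow to the right and rows downward; lengths in mm; the calibration is good to about 2 mm. A picture is of the moment at which its call begins. There is no depth.
A pose or a line that the arm cannot do raises manip.MotionError and nothing moves.
- manip.finish_job(): hands the job in; it is judged then, once.
The state is a dict: "clock": time; "joint_pos": joint angles; "joint_velocities": joint speeds; "tau": joint torques, N m; "ee_pos": TCP position; "orientation": TCP orientation; "force": force on the tool from outside, world axes, zero at the start; "moment": the same for the moment, N m; "finger_gap": finger opening in mm; "grasp_force": force on a finger pad.
Only numpy, scipy, OpenCV 4.12 (cv2) and the standard library are available. Lean on these libraries where they do the work, as an engineer would, in place of code of your own. Each camera call takes 0.05 s, during which the arm holds its last target. There are 200 camera calls.

## Working session

There is one attempt and no reset: what is moved stays moved. The work goes in short steps, each a Python script; the robot and the scene stay as the last script left them, time stands still between calls to the robot, and variables do not carry over. Pictures are saved under pics/ and viewed, at most 10 in all, crops included, and the job is handed in when it is done.

```bash
mkdir -p pics; ls; python3 - <<'E'
from plant import manip
import cv2,numpy as np
for n in ("scene","side"):
    c=manip.camera(n); cv2.imwrite(f"pics/{n}0.png",c["img"][:,:,::-1]); print(n,c["vfov"],c["cx"],c["cy"],np.round(c["T"],3).tolist())
    np.savez(f"{n}0.npz",**c)
print(manip.sense())
E
```

```text
pics
scene 55.9972270064349 322.465497233735 203.71665397582044 [[0.064, 0.641, -0.765, 1340.924], [0.998, -0.058, 0.036, -42.353], [-0.021, -0.765, -0.643, 744.841], [0.0, 0.0, 0.0, 1.0]]
side 54.64779486730642 314.86318360097704 195.5761835153788 [[-0.805, -0.349, 0.479, -64.515], [-0.593, 0.453, -0.665, 809.638], [0.015, -0.82, -0.572, 799.745], [0.0, 0.0, 0.0, 1.0]]
{'clock': 0.1, 'joint_pos': array([-7.85298217e+01,  1.79870035e+01,  2.58374300e+00,  7.46917119e+01,
       -2.28580802e-03,  8.20008143e+01]), 'joint_velocities': array([-0.00916009, -0.12152894,  0.05459581, -0.04694444, -0.09089766,
        0.04295711]), 'tau': array([ 3.24083601e-03, -4.81726313e+01,  2.99243456e+01,  1.27791447e-02,
       -4.15325758e-05,  2.03296047e-07]), 'ee_pos': array([ 191.55588728, -541.79036882,  303.09480832]), 'orientation': array([[ 9.42819867e-01,  3.33302509e-01, -3.68721162e-04],
       [ 3.33302659e-01, -9.42818500e-01,  1.61654308e-03],
       [ 1.91160732e-04, -1.64700468e-03, -9.99998625e-01]]), 'force': array([ 0.33088504, -0.72835566,  0.50746192]), 'moment': array([-0.00409109, -0.04364672,  0.03691227]), 'grasp_force': 0.0, 'finger_gap': 85.45427260798013}
```

View pics/scene0.png

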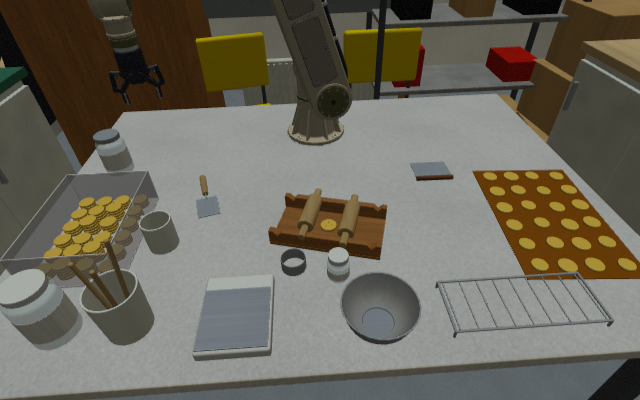

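View pics/side0.png

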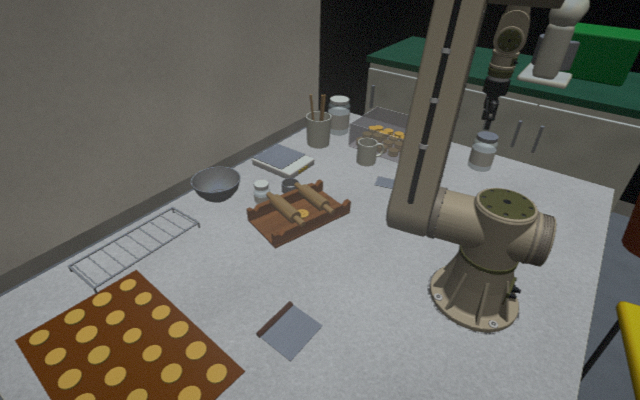

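The scene view (from the far side, image right = +y) shows the stand at about (328,225). The right pin runs (317,193)-(305,232), the left pin (355,200)-(344,240), and the biscuit is at (328,225). Next I'll get a rough position and a wrist view from above.

```bash
cat > h.py <<'E'
import numpy as np, cv2
from plant import manip
def ray(c,px,z):
    f=200/np.tan(np.radians(c["vfov"])/2); T=np.array(c["T"])
    px=np.atleast_2d(px).astype(float)
    d=np.c_[(px[:,0]-c["cx"])/f,(px[:,1]-c["cy"])/f,np.ones(len(px))]@T[:3,:3].T
    return T[:3,3]+d*((z-T[2,3])/d[:,2])[:,None]
def proj(c,P):
    f=200/np.tan(np.radians(c["vfov"])/2); T=np.array(c["T"])
    q=(np.atleast_2d(P)-T[:3,3])@T[:3,:3]
    return q[:,:2]/q[:,2:]*f+[c["cx"],c["cy"]]
def down(yaw): # tool y axis (finger line) at yaw deg from world x
    a=np.radians(yaw); y=np.array([np.cos(a),np.sin(a),0]); z=np.array([0,0,-1.]); return np.c_[np.cross(y,z),y,z]
E
python3 - <<'E'
from h import *
c=dict(np.load("scene0.npz"))
print(ray(c,[(328,225)],10).round(),ray(c,[(317,193),(305,232),(355,200),(344,240)],58).round())
print(ray(c,[(287,195),(386,207),(385,254),(271,244)],50).round())
r=manip.inverse_kinematics
s=ray(c,[(328,225)],10)[0]
for z in (380,330,300):
  for yaw in (0,90,-90,180):
    print(z,yaw,r([s[0]-60,s[1],z],down(yaw)))
E
```

```text
[[563.   8.  10.]] [[474. -17.  58.]
 [635. -57.  58.]
 [516.  89.  58.]
 [672.  41.  58.]]
[[ 466. -106.   50.]
 [ 546.  174.   50.]
 [ 721.  137.   50.]
 [ 663. -145.   50.]]
380 0 [-8.26157033  9.23368306  1.93400134 82.70031827  0.         81.73842967]
380 90 [-8.26157033  9.23368306  1.93400134 82.70031827  0.         -8.26157033]
380 -90 [ -8.26157033   9.23368306   1.93400134  82.70031827   0.
 171.73842967]
380 180 [ -8.26157033   9.23368306   1.93400134  82.70031827   0.
 -98.26157033]
330 0 [-8.26157033  9.52567845 -4.66015454 75.81416701  0.         81.73842967]
330 90 [-8.26157033  9.52567845 -4.66015454 75.81416701  0.         -8.26157033]
330 -90 [ -8.26157033   9.52567845  -4.66015454  75.81416701   0.
 171.73842967]
330 180 [ -8.26157033   9.52567845  -4.66015454  75.81416701   0.
 -98.26157033]
300 0 [-8.26157033 10.01604126 -8.27066463 71.71329411  0.         81.73842967]
300 90 [-8.26157033 10.01604126 -8.27066463 71.71329411  0.         -8.26157033]
300 -90 [ -8.26157033  10.01604126  -8.27066463  71.71329411   0.
 171.73842967]
300 180 [ -8.26157033  10.01604126  -8.27066463  71.71329411   0.
 -98.26157033]
```

```bash
python3 - <<'E'
from h import *
manip.movep([503,10,380],down(-15))
c=manip.camera("wrist"); np.savez("w0.npz",**c); cv2.imwrite("pics/w0.png",c["img"][:,:,::-1])
print(c["vfov"],np.round(c["T"],3).tolist(),manip.sense()["clock"])
E
```

```text
60.26638197398936 [[0.965, -0.251, -0.073, 521.065], [-0.261, -0.926, -0.272, 77.972], [0.0, 0.281, -0.96, 450.356], [0.0, 0.0, 0.0, 1.0]] 2.425
```

View pics/w0.png

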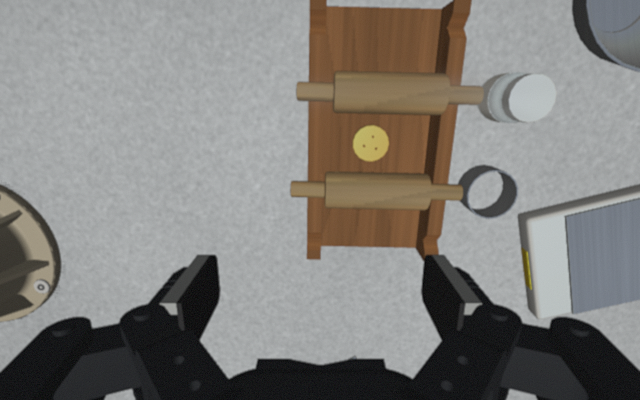

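The wrist view shows the whole stand. The left pin runs (298,91)-(482,95), the right pin (291,188)-(463,192) and the biscuit is at (371,143). The rails lie at columns ~315 and ~440. Next I'll segment the pins and check the stand against its known sizes.

```bash
cat > m.py <<'E'
from h import *
def measure(c,rough,z=58,debug=None):
    """pins: pale brown by HSV; returns (centre, axis, len) per blob nearest rough px"""
    hsv=cv2.cvtColor(c["img"],cv2.COLOR_RGB2HSV)
    out=[]
    m=cv2.inRange(hsv,(8,60,95),(25,150,255))
    m=cv2.morphologyEx(m,cv2.MORPH_OPEN,np.ones((5,5),np.uint8))
    n,l,s,ce=cv2.connectedComponentsWithStats(m)
    if debug: cv2.imwrite(debug,m)
    for i in range(1,n):
        if s[i,4]>1500:
            (x,y),(w,h),a=cv2.minAreaRect(np.argwhere(l==i)[:,::-1].astype(np.float32))
            P=ray(c,np.argwhere(l==i)[:,::-1],z)[:,:2]
            mu=P.mean(0); u=np.linalg.svd(P-mu,full_matrices=False)[2][0]; u*=np.sign(u[0])
            t=(P-mu)@u; w=(P-mu)@[-u[1],u[0]]
            out.append((s[i].tolist(),mu.round(1),np.degrees(np.arctan2(u[1],u[0])).round(2),(t.min().round(1),t.max().round(1)),(w.min().round(1),w.max().round(1)),(mu+u*(t.min()+t.max())/2).round(1)))
    return out
E
python3 - <<'E'
from m import *
c=dict(np.load("w0.npz"))
hsv=cv2.cvtColor(c["img"],cv2.COLOR_RGB2HSV)
for n,p in dict(barrel=(390,93),barrel2=(380,190),handle=(315,91),h2=(465,95),base=(390,40),base2=(345,145),rail=(316,145),rail2=(440,145)).items(): print(n,hsv[p[1],p[0]])
for o in measure(c,None,debug="mask.png"): print(*o)
E
```

```text
barrel [ 18  92 139]
barrel2 [ 19  89 140]
handle [ 18  82 143]
h2 [ 17  70 139]
base [ 13 132 114]
base2 [ 14 136 118]
rail [ 14 135 127]
rail2 [ 13 134 120]
[291, 0, 191, 248, 32610] [574.8  27.6] 74.36 (np.float64(-144.8), np.float64(127.6)) (np.float64(-110.9), np.float64(98.9)) [572.5  19.3]
```

```bash
sed -i 's/(8,60,95),(25,150,255)/(15,50,60),(23,114,255)/' m.py
python3 - <<'E'
from m import *
c=dict(np.load("w0.npz"))
o=measure(c,None,debug="mask.png")
for k in o: print(*k)
o=[k for k in o if k[4][1]-k[4][0]>35]
A,B=sorted(o,key=lambda k:-k[5][1])[:2]
d=A[5]-B[5]; print("sep",np.linalg.norm(d),"ydir",np.degrees(np.arctan2(*d[::-1])))
yaw=np.radians((A[2]+B[2])/2); ux=np.array([np.cos(yaw),np.sin(yaw)]); uy=np.array([-ux[1],ux[0]]); C=(A[5]+B[5])/2
print("C",C,"yaw",np.degrees(yaw))
im=c["img"][:,:,::-1].copy()
def L(pts,z,col):
    P=np.array([[*(C+ux*x+uy*y),z] for x,y in pts]); cv2.polylines(im,[proj(c,P).round().astype(int)],False,col,1)
for sx in(-75,75):
    for y in (-125,-55,55,125): L([(sx-9,y),(sx+9,y)],50 if abs(y)<100 else 38,(0,255,0))
    L([(sx-9,-150),(sx+9,-150),(sx+9,150),(sx-9,150),(sx-9,-150)],50,(255,255,0))
for y in(-55,55): L([(-100,y),(100,y)],58,(0,0,255))
cv2.imwrite("pics/ov.png",cv2.resize(im[0:280,240:560],None,fx=2,fy=2))
E
```

```text
[297, 72, 186, 43, 5952] [594.9  61.6] -16.39 (np.float64(-100.8), np.float64(101.8)) (np.float64(-21.7), np.float64(21.3)) [595.4  61.4]
[291, 172, 172, 38, 4673] [556.9 -42.9] -16.65 (np.float64(-100.7), np.float64(102.3)) (np.float64(-22.0), np.float64(21.8)) [557.7 -43.1]
sep 111.09248399419285 ydir 70.16230274246992
C [576.55   9.15] yaw -16.52
```

View pics/ov.png

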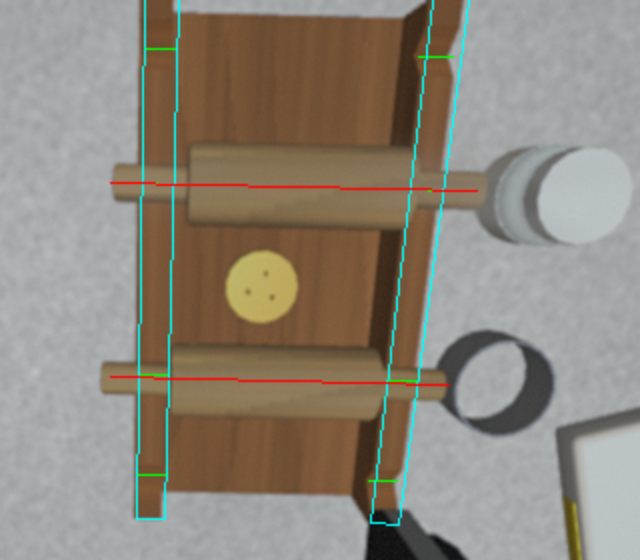

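The overlay fits the stand's rails, dips and notches. The pins measure about 203 x 43 mm and sit 111 mm apart, as they should. The mask was slightly wide, which is fine. I'll grip the left pin across its barrel, lift it clear of the dips, carry it along the rails and lower it into the notches.

```bash
cat > go.py <<'E'
from m import *
C=np.array([576.5,9.1]); yaw=-16.5; a=np.radians(yaw); ux=np.array([np.cos(a),np.sin(a)]); uy=np.array([-ux[1],ux[0]])
R=down(yaw+90)
def stow(p,s):
    p=np.array(p); q=C+uy*125*s
    up=lambda xy,z:[*xy,z]
    manip.movep(up(p,200),R); manip.move_straight(up(p,105),vel=120)
    print("at",manip.sense()["force"].round(1))
    manip.set_gripper(30,force=30); st=manip.sense(); print("grip",st["finger_gap"],st["grasp_force"])
    manip.move_straight(up(p,122),vel=60); print("gap",manip.sense()["finger_gap"])
    manip.move_straight(up(q,122),vel=80)
    manip.move_straight(up(q,100.5),vel=40); st=manip.sense(); print("down",st["force"].round(1),st["finger_gap"])
    manip.set_gripper(66); manip.wait(.3)
    manip.move_straight(up(q,200),vel=120); print(manip.sense()["clock"])
E
python3 - <<'E'
from go import *
stow([595.4,61.4],1)
manip.movep([503,10,380],down(-15))
c=manip.camera("wrist"); cv2.imwrite("pics/w1.png",c["img"][:,:,::-1])
for k in measure(c,None): print(*k)
print("want",C+uy*125,manip.sense()["clock"])
E
```

```text
at [-0.6  0.2  1. ]
grip 43.067404470185565 30.13030618429184
gap 43.183252747682126
down [-0.2  3.5 -0.4] 43.13812195810588
8.8917
[295, 0, 194, 48, 6598] [610.  129.3] -16.65 (np.float64(-99.4), np.float64(100.3)) (np.float64(-21.6), np.float64(20.9)) [610.4 129.1]
[291, 173, 173, 38, 4727] [557.4 -42.9] -16.59 (np.float64(-101.6), np.float64(102.2)) (np.float64(-21.9), np.float64(21.5)) [557.7 -43. ]
want [612.00191809 128.95246686] 10.15
```

View pics/w1.png

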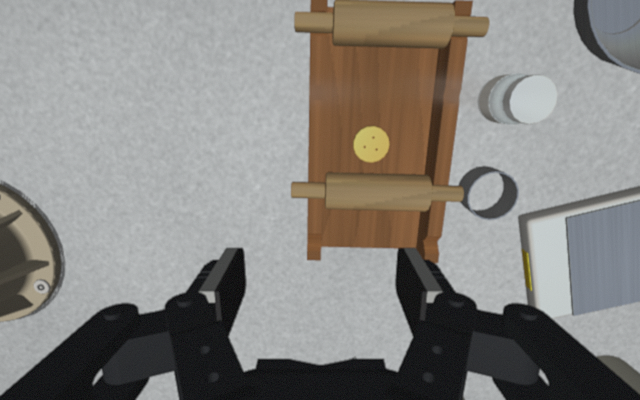

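The left pin now lies at the left notches, at (391,23) in the image and within 2 mm of its target. The biscuit, jar and cutter haven't moved. Now the right pin.

```bash
python3 - <<'E'
from go import *
manip.set_gripper(85)
stow([557.6,-43.0],-1)
manip.movep([440,-30,380],down(-15))
c=manip.camera("wrist"); cv2.imwrite("pics/w2.png",c["img"][:,:,::-1])
for z in (52,): 
  for k in measure(c,None,z): print(*k)
print("want",C+uy*125,C-uy*125,manip.sense()["clock"])
for n in("scene","side"):
    d=manip.camera(n); np.savez(n+"2.npz",**d)
    r=d["img"][170:270,240:420] if n=="scene" else d["img"][165:255,220:380]
    cv2.imwrite(f"pics/{n}2.png",cv2.resize(r[:,:,::-1],None,fx=4,fy=4,interpolation=2))
E
```

```text
at [-0.1  0.5 -0.3]
grip 42.97703088750088 30.276710987091064
gap 43.50777268399111
down [-0.2  1.5 -0.8] 43.311488098852784
17.1
[335, 184, 168, 37, 4382] [ 540.9 -110.8] -16.92 (np.float64(-101.7), np.float64(101.5)) (np.float64(-22.6), np.float64(21.6)) [ 540.8 -110.8]
want [612.00191809 128.95246686] [ 540.99808191 -110.75246686] 18.6083
```

View pics/w2.png

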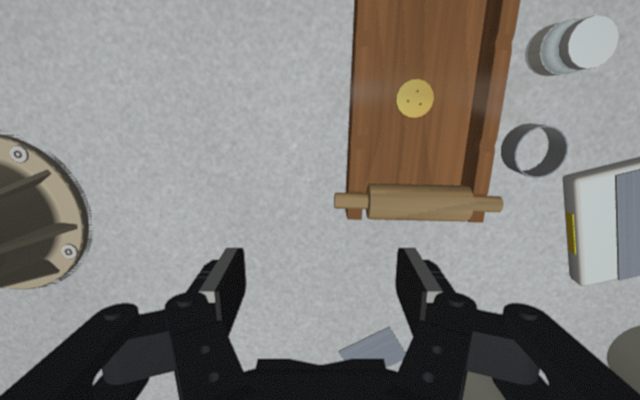

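View pics/scene2.png

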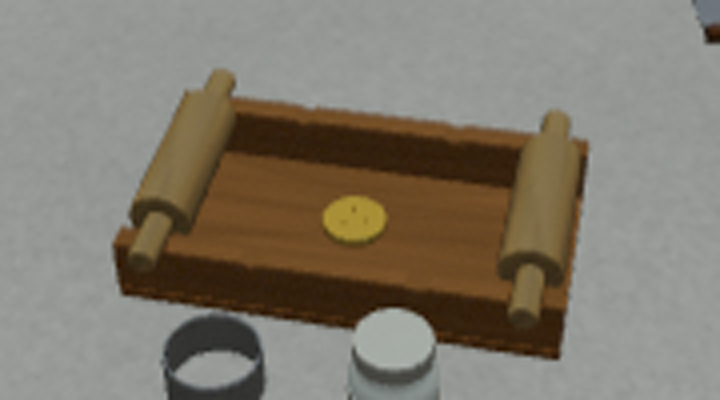

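View pics/side2.png

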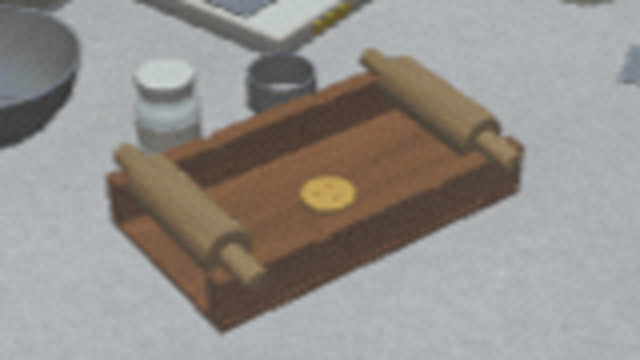

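Both pins lie at their own ends, with the handles sunk in the notches. In the scene crop, the right pin's far handle is at (140,255) and the left pin's at (525,310). The bystanders are in place. One quick height check across two views, then I'll hand in.

```bash
python3 - <<'E'
from go import *
a,b=[dict(np.load(n+"2.npz")) for n in("scene","side")]
def ends(c):
    hsv=cv2.cvtColor(c["img"],cv2.COLOR_RGB2HSV); m=cv2.inRange(hsv,(15,50,50),(23,125,255)); r=[]
    n,l,s,ce=cv2.connectedComponentsWithStats(m)
    for i in range(1,n):
        p=np.array(ce[i])
        if s[i,4]>150 and min(np.linalg.norm(p-proj(c,[*(C+uy*125*k),52])) for k in(1,-1))<12: r.append((p,s[i,4]))
    return r
for k in(1,-1):
    q=[*(C+uy*125*k),52]
    A,B=[min((e[0] for e in ends(c)),key=lambda p:np.linalg.norm(p-proj(c,q)[0])) for c in(a,b)]
    P=[]
    for z in np.arange(40,75,1): P.append((np.linalg.norm(ray(a,A,z)-ray(b,B,z)),z,(ray(a,A,z)+ray(b,B,z))[0]/2))
    print(q,min(P,key=lambda t:t[0]))
E
```

```text
[np.float64(612.0019180879904), np.float64(128.95246685852413), 52] (np.float64(4.1355369428749125), np.int64(63), array([596.64530754, 137.32900775,  63.        ]))
[np.float64(540.9980819120096), np.float64(-110.75246685852414), 52] (np.float64(9.908594236226648), np.int64(62), array([ 525.39751036, -102.62998602,   62.        ]))
```

The residuals are large, so this mask centroid is biased. I'll calibrate it by running the same method on the first pictures, where the axis height is known to be 58.

```bash
python3 - <<'E'
from go import *
def cent(c,q):
    hsv=cv2.cvtColor(c["img"],cv2.COLOR_RGB2HSV); m=cv2.inRange(hsv,(15,50,50),(23,125,255))
    n,l,s,ce=cv2.connectedComponentsWithStats(m); g=proj(c,q)[0]
    i=min((i for i in range(1,n) if s[i,4]>100),key=lambda i:np.linalg.norm(ce[i]-g))
    (x,y),wh,an=cv2.minAreaRect(np.argwhere(l==i)[:,::-1].astype(np.float32))
    return (np.array([x,y])-g).round(1),np.round(wh,1),s[i,4], (proj(c,[q[0],q[1],q[2]+8])[0]-g).round(1)
for n in("scene","side"):
    for t,Q in (("0",[[595.4,61.4,58],[557.6,-43,58]]),("2",[[*(C+uy*125),52],[*(C-uy*125),52]])):
        c=dict(np.load(n+t+".npz"))
        for q in Q: print(n,t,*cent(c,q))
E
```

```text
scene 0 [ 1.6 -7.9] [11.2 36.3] 315 [ 0.1 -2.2]
scene 0 [ 1.1 -7.7] [13.3 37.2] 303 [-0.1 -2.2]
scene 2 [ 1.9 -8.7] [10.3 36. ] 321 [ 0.2 -2.2]
scene 2 [ 1.5 -8. ] [10.3 37.6] 309 [-0.2 -2.2]
side 0 [1.9 1.3] [49.3 15.7] 510 [-0.1 -2. ]
side 0 [1.8 0.5] [49.2 14.8] 480 [ 0. -2.]
side 2 [1.6 1. ] [49.5 15.6] 534 [-0.1 -2. ]
side 2 [1.1 0.9] [46.6 12.5] 431 [ 0.1 -1.9]
```

Against the known start, the residuals differ by no more than 0.8 px. A pin left on the flats would shift them about 2 px, so both axes are at about 52 mm: seated and level.

```bash
python3 -c "
from plant import manip
print(manip.finish_job(), manip.sense()['clock'])"
```

```text
the job is handed in; nothing more can be done
the job is handed in; nothing more can be done
```

Both rolling pins are seated in the deep notches at their own ends of the stand, nothing around it was disturbed, and the job was handed in at about 19 s of the 48 s allowed (no verdict was returned).

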